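Clamp the whetstone under the holder's sprung arm

TASK

Get the knife station ready: set the whetstone in its holder for sharpening, lying flat and square on the holder's bed between the low end stop and the sprung hold-down arm, with the arm over its end and bearing on it, and let go. Work it in gently, without ramming the arm back or forcing the stone down, and do not disturb the knife, can, tin and oil bottle.

Things in the scene. Friction and masses are not known exactly. Their poses are not given: they have to be found in the camera images.
- tray: Stone holder, fixed to the table: a steel drip tray 340 x 120 x 31 mm (x, y, z) with two bars along it and a dark carrier locked on the bars. Origin: centre of its underside; x points along it to the sprung arm, z up. The carrier may be locked up to 35 mm either way along x from its middle place and carries bed, stop and arm with it; its place is NOT measured: find it by touch.
- seat (a point): Reference point fixed in the tray, at tray x -10, y 0, z 46 mm: with the carrier in the middle, the seated stone's origin lies here. The bed is flat, 56 mm wide, its top at this height; it runs from the end stop's face 75 mm behind this point (-x) to 97 mm ahead of it. The stop is a bar 52 mm wide, 8 mm thick, rising 6 mm above the bed.
- flap (a point): Reference point fixed in the tray (x 89, z 26 mm): with the carrier in the middle, the hinge pin (along y) of the sprung arm, a bright steel flap 34 mm wide, 5 mm thick. At rest it leans 33 degrees over the bed; its upper edge overhangs to 38 mm behind the pin, 52 mm above it; a thumb lip turns back from there to 70 mm above the pin.
- touch (a point): Reference point fixed in the tray (x 56, z 71 mm): with the carrier in the middle, where the stone's upper end edge first meets the arm's underside at rest, 141 mm from the stop. Pushed in +x from there, the arm gives 9 mm when a stone is seated, 18 mm at its hard back stop. It takes about 3 N at first touch, 6 N at the seat, 10 N near the back stop, friction included; over 12 N means jammed.
- stone: The whetstone, a plain rectangular block 150 x 50 x 25 mm (x, y, z), 0.42 kg give or take a third, grey below and tan above, lying loose on the table. Origin: centre of its underside; x along its length, z up. Either end may go under the arm.
- can: Closed tin can standing on the table, 74 mm across, 110 mm high; origin: centre of its underside. Leave it alone.
- oil: Full oil bottle standing on the table, 76 mm across, 270 mm high; origin: centre of its underside. Leave it alone.
- tin: Small rectangular spice tin standing on the table, 50 x 70 x 94 mm; origin: centre of its underside. Leave it alone.
- knife: Kitchen knife lying on the table, about 315 mm long, handle 18 mm thick towards -x, blade towards +x; origin: on the underside where handle meets blade. Leave it alone.
Not all that is in view belongs to the job. There is more than one size of the stone; the job needs the middle-sized.

How it is judged (in metres and radians):
At the end, for the whole second after the job is handed in: The stone lies still and flat on the bed (height within 2 mm, tilt under 0.02 rad), in line with the tray (0.06 rad, 6 mm sideways; x -51 to 31 mm), held between stop and arm with the arm bearing on it (over 9 N on arm, stop and bed together; its weight alone is under 6 N) (z of stone in the frame of tray between 0.044 and 0.048 m and angle between stone's own z axis and vertical below 0.02 rad and y of stone in the frame of tray between -0.006 and 0.006 m and x of stone in the frame of tray between -0.051 and 0.031 m and angle between the x axis of stone and the x axis of tray, either way round below 0.06 rad and linear speed of stone below 0.01 m/s and contact force between stone and tray above 9 N); the robot touches nothing.
It fails at once if the stone presses on the holder with more than 36 N, counting arm, stop and bed together (a seated stone reads 13 to 20 N) (contact force between stone and tray above 36 N).
It fails at once if the can, oil bottle, tin or knife is moved by more than 20 mm (distance of any of can, oil, tin, knife from where it was at the start of the episode above 0.02 m).
It also fails if it takes over 64 s, if anything falls off the work surface, if the arm or the gripper's body presses on something with over 40 N, if the wrist force passes 120 N, or if a joint passes its speed limit or range.

ROBOT

A 6-joint arm with a two-finger parallel gripper is mounted at the origin on the work surface. World frame = base frame: x ahead of the robot, y to its left, z up, the work surface at z = 0. Lengths are in mm, angles in rad, forces in N, time in s.
With the tool pointing down it reaches from about 275 to 825 mm from the base axis. Payload 5.2 kg.
Tool frame: the origin (TCP) lies between the finger pads; the fingertips stand 8 mm ahead of it and the grasp point (between the pads) lies 11 mm behind it (tips_ahead is the distance from the TCP to the fingertips, in mm); z points along the fingers, y is the line along which they close (so a half turn about z gives the same grasp; the last joint's range is limited). The gripper opens to 93 mm and grips with 3 to 60 N. Pads are 15 mm wide; open, the fingers measure 128 mm over their backs; the gripper's body (75 mm by 188 mm) begins 65 mm behind the grasp point.
Start: joints at [1.124, 0.259, 1.535, -0, 1.348, -0.203], TCP at [132.743, 533.746, 226.653] pointing down, gripper open.
Joint ranges: [-3.14, 3.14], [-0.91, 2.08], [0.19, 2.58], [-1.22, 4.36], [0.22, 2.71], [-3.12, 3.12]. Speed limits (rad/s): [2.57, 2.57, 3.14, 3.14, 3.14, 3.14].

INTERFACE

Orientations are given as a unit quaternion [x, y, z, w].
In Python, from rig import state, capture, sign_off, tips_ahead gives the robot as it stands. The module is installed in compiled form; this text tells all that it offers.
- The arm moves only by the shell command python3 -m handwheel 'ROWS' [OPENING] [FORCE]. ROWS is JSON, a list of rows, each a list of 6 numbers: the shift along the tool's x, y, z in mm, then the turn, a rotation vector about the tool's x, y, z in degrees. In form: [[tx, ty, tz, ax, ay, az], ...]. A call has 1 to 12 rows; each row shifts and turns the commanded pose from where the row before left it, along the tool's axes as they then stand; what a row does not reach is not made up. A row lasts 1/8 s, in which the tool goes at most 62.5 mm and 10.7 degrees, less where a joint would pass 70% of its speed; a pose out of reach is approached as far as the arm can. A call with a gripper value outside its range is refused whole. OPENING is the closure, from 0 (fully open) to 1 (shut), set as the call begins (- or left out, the last holds). The fingers move at their own pace and stop on an object; FORCE is the grip in N (left out, the last holds). Time passes only in rows, so rows that do not move let the fingers close. It gives the time, the measured TCP pose, the force, the opening and the grip force at its end, in the units of the state.
- state(): the state, without advancing time (a new reading comes with each control period).
- capture(name): name is "scene" or "top"; returns a dict with "img" (480x640x3 uint8, red, green, blue), "depth" (480x640 float32, mm along the optical axis (not along the pixel's ray), 0 where there is no reading), "camera_matrix" (3x3 intrinsics, pixels), "dist" ([k1, k2, p1, p2, k3] as OpenCV has them; the pictures are not rectified), "position" and "orientation" of the camera in the world. Camera axes: x right, y up, looking along -z (the intrinsics and any distortion apply to the point x, -y, -z); pixel columns grow to the right and rows downward; lengths in mm; the calibration is good to about 2 mm. A picture is of the moment at which its call begins.
- sign_off(): hands the job in; it is judged then, once.
The state is a dict: "time": time; "q": joint angles; "dq": joint speeds; "effort": joint torques, N m; "eef_pos": TCP position; "eef_rot": TCP orientation; "contact_force": force on the tool from outside, world axes, zero at the start; "torque": the same for the moment, N m; "opening": finger opening in mm; "grip_force": force on a finger pad.
Only numpy, scipy, OpenCV 4.12 (cv2) and the standard library are available. Lean on these libraries where they do the work, as an engineer would, in place of code of your own. Each camera call takes 0.05 s, during which the arm holds its last target. There are 200 camera calls.

## Working session

There is one attempt and no reset: what is moved stays moved. The work goes in short steps, Python scripts to look and compute and a shell command to move; the robot and the scene stay as the last step left them, time stands still between calls to the robot, and variables do not carry over. Pictures are saved under pics/ and viewed, at most 10 in all, crops included, and the job is handed in when it is done.

```bash
mkdir -p pics; cat > h.py <<'E'
import numpy as np, cv2
from rig import state, capture
from scipy.spatial.transform import Rotation as R
def cloud(c):
    h,w=c["depth"].shape
    u,v=np.meshgrid(np.arange(w),np.arange(h))
    p=cv2.undistortPoints(np.stack([u,v],-1).reshape(-1,1,2).astype(float),np.array(c["camera_matrix"]),np.array(c["dist"])).reshape(h,w,2)
    d=c["depth"]
    P=np.stack([p[...,0]*d,-p[...,1]*d,-d],-1)
    return P@R.from_quat(c["orientation"]).as_matrix().T+np.array(c["position"])
def ray(c,px,z):
    p=cv2.undistortPoints(np.array(px,float).reshape(-1,1,2),np.array(c["camera_matrix"]),np.array(c["dist"])).reshape(-1,2)
    D=np.c_[p[:,0],-p[:,1],-np.ones(len(p))]@R.from_quat(c["orientation"]).as_matrix().T
    o=np.array(c["position"]); return o+D*((z-o[2])/D[:,2])[:,None]
E
python3 - <<'E'
from h import *
for n in("top","scene"):
    c=capture(n); cv2.imwrite(f"pics/{n}0.png",c["img"][...,::-1]); np.save(f"{n}0.npy",c,allow_pickle=True)
    print(n,c["position"],c["orientation"])
print(state())
E
```

```text
top [ 402.47278178  -92.94162796 1205.42142964] [-0.04708593  0.03810539  0.71515469 -0.6963366 ]
scene [1428.90312036  591.64099513  966.53257071] [0.18691402 0.39048296 0.80264735 0.41029677]
{'time': 0.1, 'q': array([ 1.12421026e+00,  2.59301095e-01,  1.53598068e+00, -1.81868236e-05,
        1.34802151e+00, -2.02790711e-01]), 'dq': array([ 0.00072683, -0.00168093, -0.00269999,  0.00021271, -0.00123352,
        0.00083254]), 'effort': array([ 1.11621783e-03, -4.38212729e+01, -2.84642458e+01,  7.17975106e-02,
        3.62612586e-02, -5.57741134e-05]), 'eef_pos': array([132.52431143, 533.2872472 , 225.88134994]), 'eef_rot': array([ 1.21593975e-01,  9.92579555e-01, -8.13454422e-04, -2.64453596e-04]), 'contact_force': array([ 0.48082544, -0.68226814, -0.03526274]), 'torque': array([0.040358  , 0.00424928, 0.01976922]), 'grip_force': 0.0, 'opening': 92.3154980655929}
```

View pics/top0.png

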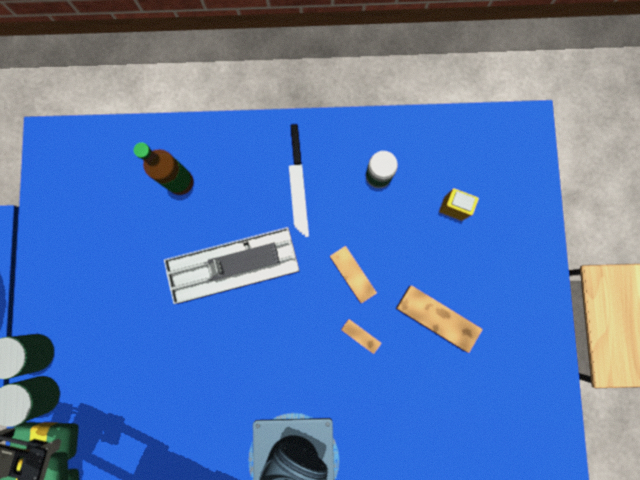

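View pics/scene0.png

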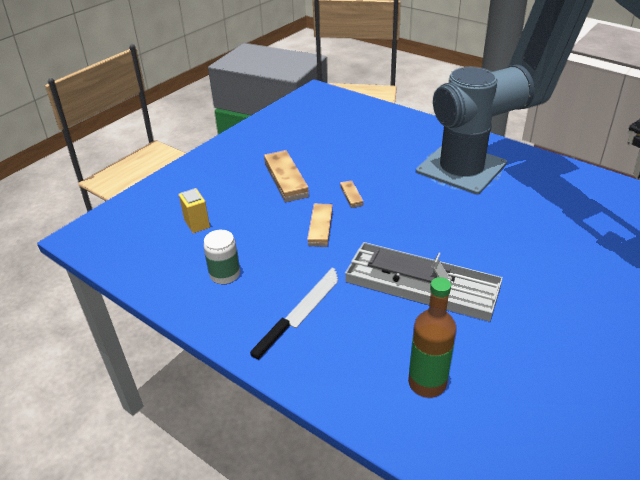

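The top view shows three tan blocks at about (353,274), (440,318) and (361,336). The tray is at (232,265) with its flap near (213,268), pointing left. The oil bottle is at (160,165), the knife at (298,180), the can at (382,168) and the tin at (461,202). Next I'll measure the blocks and the tray.

```bash
python3 - <<'E'
from h import *
c=np.load("top0.npy",allow_pickle=True).item(); im=c["img"]; P=cloud(c)
hsv=cv2.cvtColor(im,cv2.COLOR_RGB2HSV)
m=((hsv[...,0]<25)&(hsv[...,1]>70)&(hsv[...,2]>80)).astype(np.uint8)
m[:225]=0;m[370:]=0;m[:,:320]=0;m[:,500:]=0
m=cv2.morphologyEx(m,cv2.MORPH_CLOSE,np.ones((5,5)))
for k in cv2.findContours(m,0,2)[0]:
    if cv2.contourArea(k)<80: continue
    mm=np.zeros(m.shape,np.uint8);cv2.drawContours(mm,[k],-1,1,-1)
    z=np.median(P[cv2.erode(mm,np.ones((3,3)))>0][:,2])
    w=ray(c,k.reshape(-1,2),z)[:,:2].astype(np.float32)
    r=cv2.minAreaRect(w); print("stone",k.reshape(-1,2).mean(0),"z",z,r)
# tray by blue-not mask
b=((hsv[...,0]>100)&(hsv[...,0]<125)&(hsv[...,1]>140))
t=(~b).astype(np.uint8); t[:215]=0;t[315:]=0;t[:,:150]=0;t[:,305:]=0
t=cv2.morphologyEx(t,cv2.MORPH_OPEN,np.ones((3,3)))
k=max(cv2.findContours(t,0,2)[0],key=cv2.contourArea)
w=ray(c,k.reshape(-1,2),31)[:,:2].astype(np.float32); r=cv2.minAreaRect(w); print("tray",r,cv2.boxPoints(r))
Q=P[(P[...,2]>60)&(t>0)]; print("high",len(Q),Q.mean(0),Q[:,2].max())
for n,(x,y) in dict(oil=(160,165),can=(382,165),tin=(461,200),kn=(300,200),kh=(296,145),kt=(305,234)).items(): print(n,P[y,x])
s=cv2.resize(im[225:365,320:500],None,fx=4,fy=4,interpolation=3); t2=cv2.resize(im[215:315,150:310],None,fx=4.5,fy=4.5,interpolation=3)
cv2.imwrite("pics/st.png",s[...,::-1]); cv2.imwrite("pics/tr.png",t2[...,::-1])
E
```

```text
stone [360.76086957 336.04347826] z 16.575728491875907 ((306.6064453125, -182.91107177734375), (102.44200134277344, 31.844886779785156), 52.245513916015625)
stone [439.14383562 318.82876712] z 34.202147520042445 ((347.9687805175781, -384.1810607910156), (212.34326171875, 70.19437408447266), 56.509544372558594)
stone [351.8125 273.35  ] z 23.573761226093666 ((468.43572998046875, -167.16387939453125), (146.8029327392578, 47.97737503051758), 31.943960189819336)
tray ((501.0420227050781, 154.327392578125), (124.51194763183594, 344.49285888671875), 13.279220581054688) [[400.88617   307.66833  ]
 [480.01505   -27.613548 ]
 [601.1979      0.9864502]
 [522.069     336.26834  ]]
high 99 [472.76307822 115.71234364 345.53335904] 1205.4214296381506
oil [727.50053408 286.73141059 192.07659869]
can [ 737.46940825 -245.49483604  108.31377374]
tin [ 644.94817332 -443.20078695   92.72601834]
kn [ 6.78111257e+02 -3.06882886e+01 -1.97082683e-01]
kh [829.73957715 -23.68422236  15.87502299]
kt [ 5.82856318e+02 -4.24182210e+01  4.30584297e-01]
```

View pics/st.png

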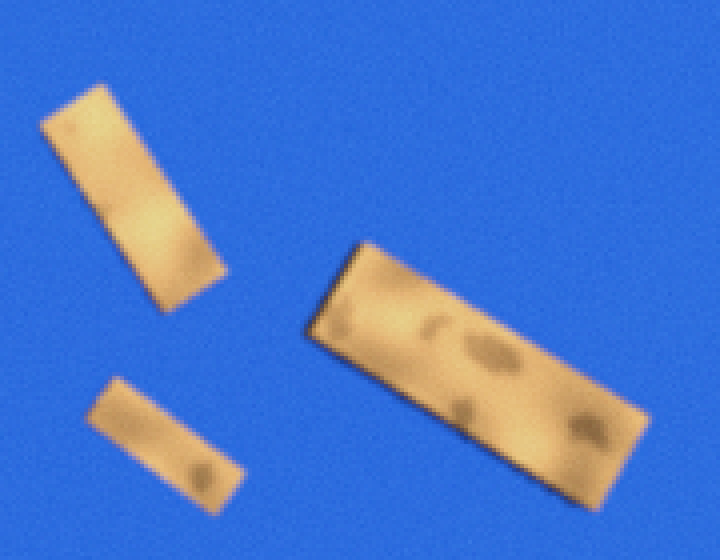

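View pics/tr.png

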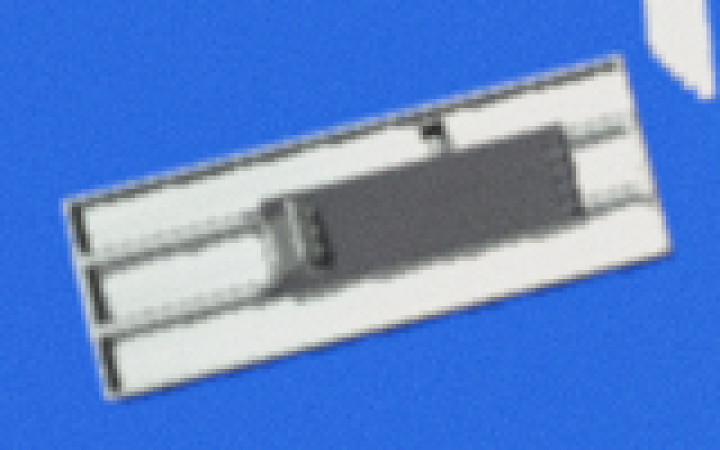

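Candidates: (353,274) measures 147x48x24 mm, (440,318) measures 212x70x34, and (361,336) measures 102x32x17. The first fits 150x50x25, and the crop confirms it as the middle-sized clean block. The carrier is dark, its stop end is at the right and the flap is at the left, so tray +x is at about 103°. I'll rotate the tool 134° and use the tray's depth points to refine the carrier position.

```bash
python3 -m handwheel '[[0,0,0,0,0,10.3],[0,0,0,0,0,10.3],[0,0,0,0,0,10.3],[0,0,0,0,0,10.3],[0,0,0,0,0,10.3],[0,0,0,0,0,10.3],[0,0,0,0,0,10.3],[0,0,0,0,0,10.3],[0,0,0,0,0,10.3],[0,0,0,0,0,10.3],[0,0,0,0,0,10.3],[0,0,0,0,0,10.3]]' 0.1
python3 -m handwheel '[[0,0,0,0,0,10.3],[-7,60,0,0,0,0],[-7,60,0,0,0,0],[-7,60,0,0,0,0],[-7,60,0,0,0,0],[-7,60,0,0,0,0],[-7,60,0,0,0,0],[0,0,0,0,0,0]]'
python3 - <<'E'
from h import *
th=np.radians(13.28)
ex=np.array([-np.sin(th),np.cos(th)]); ey=np.array([-ex[1],ex[0]]); C=np.array([501.04,154.33])
for n in("top","scene"):
    c=np.load(n+"0.npy",allow_pickle=True).item(); P=cloud(c).reshape(-1,3)
    d=P[:,:2]-C; T=np.c_[d@ex,d@ey,P[:,2]]
    T=T[(abs(T[:,0])<175)&(abs(T[:,1])<65)&(T[:,2]<120)]
    rim=T[(T[:,2]>22)&(T[:,2]<36)];print(n,"rim",rim.min(0),rim.max(0))
    s=T[abs(T[:,1])<22]
    for a in range(-160,120,6):
        k=s[(s[:,0]>=a)&(s[:,0]<a+6)]
        if len(k): print(a,np.percentile(k[:,2],[50,90,100]).round(),end="; ")
    b=T[(T[:,2]>42)&(T[:,2]<48.5)]; print("bed",np.percentile(b,[1,50,99],axis=0).round(1).tolist())
E
```

```text
time: 1.6
eef_pos: [132.6, 533.4, 226.2]
eef_rot: [0.933, 0.359, -0.0, 0.0]
contact_force: [-0.7, -0.6, -0.1]
opening: 83.3
grip_force: 0.0
time: 2.6
eef_pos: [290.5, 203.0, 226.6]
eef_rot: [0.962, 0.272, 0.0, 0.001]
contact_force: [1.0, 0.4, -0.0]
opening: 83.7
grip_force: 0.0
top rim [-168.646428    -60.46446942   22.01912134] [172.41618372  60.52387239  35.9883447 ]
-160 [ 5. 39. 42.]; -154 [ 6. 37. 40.]; -148 [ 7. 38. 42.]; -142 [ 6. 38. 41.]; -136 [ 5. 37. 40.]; -130 [21. 46. 52.]; -124 [51. 54. 57.]; -118 [46. 50. 52.]; -112 [46. 48. 50.]; -106 [44. 47. 49.]; -100 [45. 47. 50.]; -94 [45. 48. 51.]; -88 [45. 48. 49.]; -82 [46. 48. 49.]; -76 [45. 48. 49.]; -70 [45. 49. 50.]; -64 [45. 48. 49.]; -58 [45. 47. 50.]; -52 [45. 48. 50.]; -46 [45. 49. 50.]; -40 [45. 48. 49.]; -34 [45. 48. 50.]; -28 [45. 48. 49.]; -22 [45. 46. 48.]; -16 [45. 48. 49.]; -10 [46. 48. 50.]; -4 [45. 48. 49.]; 2 [45. 48. 49.]; 8 [45. 47. 49.]; 14 [46. 48. 81.]; 20 [77. 89. 94.]; 26 [91. 95. 96.]; 32 [58. 62. 68.]; 38 [53. 58. 60.]; 44 [44. 48. 49.]; 50 [37. 45. 47.]; 56 [31. 37. 42.]; 62 [33. 41. 42.]; 68 [ 6. 3
[... 573 characters left out ...]
4.]; -82 [47. 50. 53.]; -76 [48. 50. 51.]; -70 [48. 50. 51.]; -64 [48. 50. 51.]; -58 [47. 49. 52.]; -52 [46. 49. 50.]; -46 [46. 49. 52.]; -40 [46. 49. 51.]; -34 [46. 49. 51.]; -28 [46. 49. 51.]; -22 [46. 50. 53.]; -16 [46. 50. 51.]; -10 [46. 50. 53.]; -4 [46. 49. 50.]; 2 [46. 50. 51.]; 8 [46. 49. 52.]; 14 [48. 85. 89.]; 20 [76. 96. 99.]; 26 [66. 72. 74.]; 32 [58. 62. 67.]; 38 [50. 55. 58.]; 44 [43. 48. 49.]; 50 [38. 46. 51.]; 56 [32. 41. 45.]; 62 [ 9. 40. 43.]; 68 [ 9. 41. 43.]; 74 [ 8. 39. 42.]; 80 [ 8. 39. 42.]; 86 [ 8. 41. 43.]; 92 [ 8. 40. 45.]; 98 [ 8. 41. 42.]; 104 [ 8. 40. 43.]; 110 [ 7. 41. 42.]; 116 [ 7. 40. 41.]; bed [[-164.7, -49.6, 42.1], [-42.9, -9.0, 46.4], [157.0, 25.1, 48.5]]
```

```bash
python3 -m handwheel '[[-6.6,58.3,0,0,0,0],[-6.6,58.3,0,0,0,0],[-6.6,58.3,0,0,0,0],[-6.6,58.3,0,0,0,0],[-6.6,58.3,0,0,0,0],[-6.6,58.3,0,0,0,0],[-6.6,58.3,0,0,0,0],[0,0,0,0,0,0],[0,0,50,0,0,0],[0,0,50,0,0,0],[0,0,30,0,0,0],[0,0,0,0,0,0]]'
python3 - <<'E'
from h import *
s=state(); print(s["eef_pos"],R.from_quat(s["eef_rot"]).as_matrix().round(4).tolist(), s["q"][5])
c=capture("scene"); cv2.imwrite("pics/s1.png",cv2.resize(c["img"][120:300,220:440],None,fx=3,fy=3)[...,::-1])
E
```

```text
time: 4.1
eef_pos: [464.8, -160.4, 94.6]
eef_rot: [0.961, 0.278, -0.002, -0.003]
contact_force: [0.3, 0.4, 0.1]
opening: 83.8
grip_force: 0.0
[ 464.75322102 -160.36611992   94.56128704] [[0.8459, 0.5334, -0.0053], [0.5334, -0.8458, 0.0038], [-0.0024, -0.0061, -1.0]] 0.4479467455080506
```

View pics/s1.png

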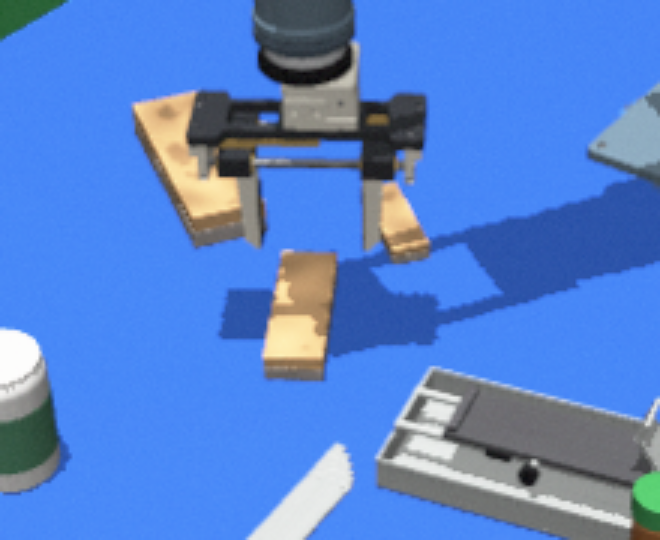

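The gripper stands squarely over the block at crop (300,310), with the fingers either side of it. I'll trim sideways and descend.

```bash
python3 -m handwheel '[[5,3.5,20,0,0,0],[5,3.5,20,0,0,0],[0,0,15,0,0,0],[0,0,0,0,0,0],[0,0,0,0,0,0],[0,0,0,0,0,0]]'; python3 -c "
from h import *
s=state(); print(s['eef_pos'],R.from_quat(s['eef_rot']).as_matrix().round(4).tolist(),s['contact_force'])"
```

```text
time: 4.9
eef_pos: [479.2, -164.5, 42.5]
eef_rot: [0.961, 0.277, 0.001, 0.001]
contact_force: [-0.1, 0.2, 0.2]
opening: 83.6
grip_force: 0.0
[ 479.23081307 -164.50751681   42.53620805] [[0.8468, 0.5318, 0.0013], [0.5318, -0.8468, -0.0008], [0.0007, 0.0014, -1.0]] [-0.13577735  0.18739961  0.21930409]
```

```bash
python3 -m handwheel '[[0,-3,15,0,0,0],[0,0,10,0,0,0],[0,0,6,0,0,0],[0,0,0,0,0,0],[0,0,0,0,0,0]]'; python3 -m handwheel '[[0,0,0,0,0,0],[0,0,0,0,0,0],[0,0,0,0,0,0],[0,0,0,0,0,0],[0,0,0,0,0,0],[0,0,0,0,0,0],[0,0,0,0,0,0],[0,0,0,0,0,0]]' 1 45
```

```text
time: 5.52
eef_pos: [477.4, -161.9, 10.9]
eef_rot: [0.961, 0.277, 0.0, 0.0]
contact_force: [-1.2, -0.2, 0.1]
opening: 83.9
grip_force: 0.0
time: 6.52
eef_pos: [477.6, -162.0, 10.9]
eef_rot: [0.961, 0.277, 0.0, 0.0]
contact_force: [1.6, -2.5, 0.1]
opening: 49.8
grip_force: 45.0
```

```bash
python3 -m handwheel '[[0,0,-15,0,0,0],[0,0,-40,0,0,0],[0,0,-45,0,0,0],[0,0,-39,0,0,-3.1],[0,0,0,0,0,-8],[0,0,0,0,0,-10],[0,0,0,0,0,-10],[0,0,0,0,0,-10],[0,0,0,0,0,-10],[0,0,0,0,0,-10],[0,0,0,0,0,-10],[0,0,0,0,0,0]]'
python3 -m handwheel '[[30,12,0,0,0,0],[45,17,0,0,0,0],[45,17,0,0,0,0],[45,17,0,0,0,0],[45,17,0,0,0,0],[37.5,15.5,0,0,0,0],[0,0,0,0,0,0],[0,0,0,0,0,0],[0,0,0,0,0,0]]'
cat > t.py <<'E'
from h import *
s=state(); M=R.from_quat(s['eef_rot']).as_matrix()
th=np.radians(13.28); ex=np.array([-np.sin(th),np.cos(th)]); ey=np.array([-ex[1],ex[0]]); d=s['eef_pos'][:2]-[501.04,154.33]
f=s['contact_force']
print("t",round(s['time'],2),"tcp tray",(d@ex).round(1),(d@ey).round(1),s['eef_pos'][2].round(1),"yaw",np.degrees(np.arctan2(M[1,0],M[0,0])).round(2),"xpitch",np.degrees(np.arcsin(M[2,0])).round(2),"roll",np.degrees(np.arcsin(M[2,1])).round(2),"F x,y,z",(f[:2]@ex).round(1),(f[:2]@ey).round(1),f[2].round(1),"T",s['torque'].round(2),"grip",s['opening'].round(1),s['grip_force'].round(0))
E
python3 t.py; python3 - <<'E'
from h import *
c=capture("top"); np.save("top1.npy",c,allow_pickle=True); cv2.imwrite("pics/t1.png",cv2.resize(c["img"][200:330,140:340],None,fx=4,fy=4)[...,::-1])
E
```

```text
time: 8.02
eef_pos: [476.1, -160.8, 149.5]
eef_rot: [0.622, 0.783, -0.0, -0.001]
contact_force: [-0.5, 0.0, -4.3]
opening: 49.5
grip_force: 45.0
time: 9.15
eef_pos: [513.2, 100.1, 149.6]
eef_rot: [0.622, 0.783, -0.0, -0.0]
contact_force: [0.9, 0.2, -4.1]
opening: 49.5
grip_force: 45.0Traceback (most recent call last):
  File "t.py", line 5, in <module>
    print("t",round(s['time'],2),"tcp tray",(d@ex).round(1),(d@ey).round(1),s['eef_pos'][2].round(1),"yaw",np.degrees(np.arctan2(M[1,0],M[0,0])).round(2),"xpitch",np.degrees(np.arcsin(M[2,0])).round(2),"roll",np.degrees(np.arcsin(M[2,1])).round(2),"F x,y,z",(f[:2]@ex).round(1),(f[:2]@ey).round(1),f[2].round(1),"T",s['torque'].round(2),"grip",s['opening'].round(1),s['grip_force'].round(0))
                                                                                                                                                                                                                                                                                                                                                        ^^^^^^^^^^^^^^^^^^
AttributeError: 'float' object has no attribute 'round'
```

View pics/t1.png

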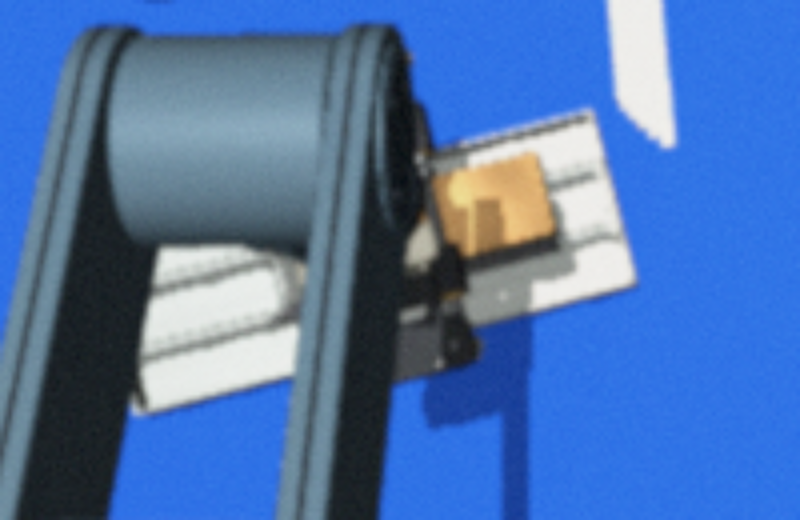

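The stone is held over the carrier. Its tail edge runs from crop (541,152) to (558,240), in line with the tray.

```bash
sed -i "s/s\['opening'\].round(1),s\['grip_force'\].round(0)/s['opening'],s['grip_force']/" t.py; cat >> t.py <<'E'
E
python3 t.py; python3 - <<'E'
from h import *
c=np.load("top1.npy",allow_pickle=True).item(); im=c["img"]; P=cloud(c)
th=np.radians(13.28); ex=np.array([-np.sin(th),np.cos(th)]); ey=np.array([-ex[1],ex[0]])
px=np.array([[541,152],[558,240]])/4+[140,200]
w=ray(c,px,163.5)[:,:2]-[501.04,154.33]; print("tail corners tray",w@ex,w@ey)
hsv=cv2.cvtColor(im,cv2.COLOR_RGB2HSV)
m=(hsv[...,0]<25)&(hsv[...,1]>70)&(hsv[...,2]>80)&(P[...,2]>150)&(P[...,2]<180); m[:,:240]=0;m[:,290:]=0
q=P[m]; print(len(q),np.median(q[:,2])); d=q[:,:2]-[501.04,154.33]; print(np.percentile(d@ex,[1,99]),np.percentile(d@ey,[1,99]))
A=np.c_[d@ex,d@ey,np.ones(len(d))]; print("plane",np.linalg.lstsq(A,q[:,2],rcond=None)[0])
E
python3 -m handwheel '[[0,0,0,0,-2,0],[0,0,0,0,-2,0],[0,0,20,0,0,0],[0,0,20,0,0,0],[0,0,12,0,0,0],[0,0,0,0,0,0],[0,0,0,0,0,0]]'; python3 t.py
```

```text
t 9.2 tcp tray -55.7 0.5 149.6 yaw 103.09 xpitch -0.01 roll -0.03 F x,y,z 0.3 0.1 -4.6 T [-0.03  0.08 -0.03] grip 49.7379170568966 44.99508082866669
tail corners tray [-140.99059451 -137.95930142] [-17.91395287  35.21882258]
564 162.537253289501
[-135.73852104  -73.28082509] [-19.95935521  29.30851936]
plane [ 1.09585551e-02 -1.14193306e-02  1.63654061e+02]
time: 10.07
eef_pos: [514.9, 97.3, 98.4]
eef_rot: [0.621, 0.783, -0.021, 0.028]
contact_force: [0.1, 0.1, -4.3]
opening: 49.9
grip_force: 45.0
t 10.07 tcp tray -58.7 -0.4 98.4 yaw 103.19 xpitch -4.01 roll 0.06 F x,y,z 0.1 -0.1 -4.3 T [ 0.07  0.03 -0.02] grip 49.912041099918994 44.995077252388
```

```bash
python3 -m handwheel '[[-2,0,12,0,0,0],[-1,0,12,0,0,0],[0,0,4,0,0,0],[0,0,0,0,0,0],[0,0,0,0,0,0]]'; python3 t.py; python3 - <<'E'
from h import *
c=capture("scene"); np.save("s2.npy",c,allow_pickle=True); cv2.imwrite("pics/s2.png",cv2.resize(c["img"][220:330,330:510],None,fx=4.4,fy=4.4,interpolation=3)[...,::-1])
c=capture("top"); np.save("t2.npy",c,allow_pickle=True)
E
```

```text
time: 10.7
eef_pos: [515.7, 92.8, 70.2]
eef_rot: [0.621, 0.783, -0.022, 0.027]
contact_force: [-0.3, 0.1, -4.5]
opening: 49.6
grip_force: 45.0
t 10.7 tcp tray -63.2 -0.1 70.2 yaw 103.24 xpitch -4.0 roll 0.02 F x,y,z 0.2 0.3 -4.5 T [0.01 0.08 0.01] grip 49.56615246783607 44.99506115913391
```

View pics/s2.png

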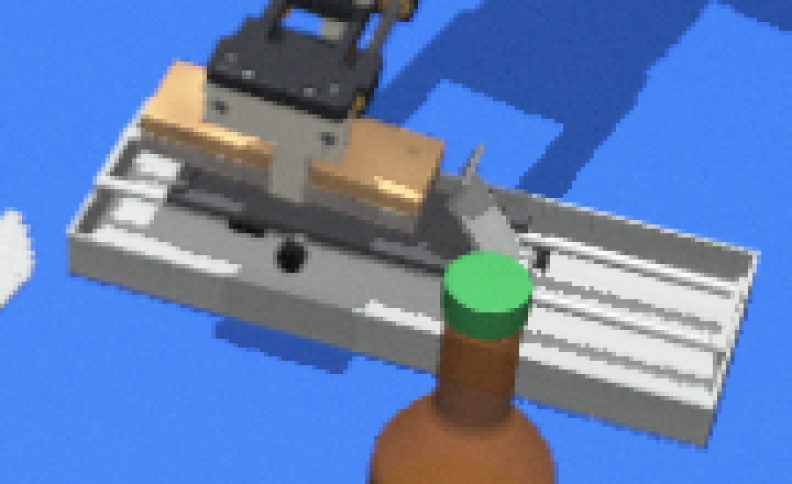

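The stone hangs nose-down over the bed, short of the flap at crop (480,190). The tail is at (160,100) and the nose at (430,180). Next I'll compare its sideways position with the bed's.

```bash
python3 - <<'E'
from h import *
th=np.radians(13.28); ex=np.array([-np.sin(th),np.cos(th)]); ey=np.array([-ex[1],ex[0]]); C=[501.04,154.33]
def T(c):
    P=cloud(c); d=P[...,:2]-C; return d@ex,d@ey,P[...,2]
for b,n in(("top0","t2"),("scene0","s2")):
    c=np.load(b+".npy",allow_pickle=True).item(); X,Y,Z=T(c); hsv=cv2.cvtColor(c["img"],cv2.COLOR_RGB2HSV)
    # ray-cast on the bed plane: dark pixels
    def cast(m,z):
        v,u=np.nonzero(m); w=ray(c,np.c_[u,v],z)[:,:2]-C; return w@ex,w@ey
    m=(hsv[...,2]<110)&(hsv[...,1]<90)&(Z>41)&(Z<50)&(X>-112)&(X<0)&(abs(Y)<45)
    x,y=cast(m,46)
    e=[np.percentile(y[(x>=a)&(x<a+10)],[2,98]) for a in range(-100,-10,10) if ((x>=a)&(x<a+10)).sum()>10]
    print(b,"bed edges y",np.median(e,0),"mid",np.median(np.mean(e,1)))
    c=np.load(n+".npy",allow_pickle=True).item(); X,Y,Z=T(c); hsv=cv2.cvtColor(c["img"],cv2.COLOR_RGB2HSV)
    m=(hsv[...,0]<25)&(hsv[...,1]>70)&(hsv[...,2]>80)&(Z>70)&(Z<105)&(X>-160)&(X<15)&(abs(Y)<50)
    A=np.c_[X[m],Y[m],np.ones(m.sum())]; print(n,m.sum(),"plane",np.linalg.lstsq(A,Z[m],rcond=None)[0],"x",np.percentile(X[m],[1,99]))
    for a in range(-140,15,10):
        k=m&(X>=a)&(X<a+10)
        if k.sum()>25: print(a,np.percentile(Y[k],[2,98]).round(1),end=" ")
    print()
E
```

```text
top0 bed edges y [-24.13053962  26.36208474] mid 1.1233016136184606
t2 540 plane [-2.82141174e-02 -7.13497139e-03  8.33786607e+01] x [-142.97500062  -65.90779336]
-140 [-19.8  27.6] -130 [-19.  28.] -120 [-19.9  28.5] -110 [-18.8  28.5] -100 [-19.9  28.2] -90 [-20.4  26.9] -80 [-19.3  17.2] 
scene0 bed edges y [-35.08559563  24.09803078] mid -5.7422430325371305
s2 689 plane [-6.98675438e-02  8.24123986e-02  8.04471030e+01] x [-143.54680791    2.30368119]
-140 [-27.8  21.1] -130 [-28.2  15.8] -120 [-28.3  -6.4] -110 [-26.9 -14.3] -100 [-27.6 -18.1] -90 [-27.8 -16.6] -50 [-27.9  19.2] -40 [-28.5  22.7] -30 [-27.  22.] -20 [-27.2  20.5] -10 [-28.2  20.9] 0 [-26.   16.7]
```

```bash
python3 -m handwheel '[[0,2,3,0,0,0],[0,0,3,0,0,0],[0,0,0,0,0,0],[0,0,0,0,0,0]]'; python3 t.py;  python3 -m handwheel '[[0,0,1,0,0,0],[0,0,0,0,0,0]]'; python3 t.py;  python3 -m handwheel '[[0,0,1,0,0,0],[0,0,0,0,0,0]]'; python3 t.py
```

```text
time: 11.3
eef_pos: [517.4, 92.8, 64.0]
eef_rot: [0.621, 0.783, -0.022, 0.027]
contact_force: [0.5, -0.0, -3.6]
opening: 49.7
grip_force: 45.0
t 11.3 tcp tray -63.6 -1.8 64.0 yaw 103.23 xpitch -4.0 roll -0.01 F x,y,z -0.1 -0.5 -3.6 T [0.12 0.07 0.03] grip 49.74108833617237 44.99511480331421
time: 11.55
eef_pos: [517.5, 92.8, 63.0]
eef_rot: [0.621, 0.783, -0.022, 0.027]
contact_force: [-0.0, 0.6, -4.3]
opening: 49.6
grip_force: 45.0
t 11.55 tcp tray -63.7 -1.9 63.0 yaw 103.24 xpitch -4.0 roll -0.0 F x,y,z 0.6 -0.1 -4.3 T [0.04 0.07 0.  ] grip 49.55217438521183 44.99503254890442
time: 11.8
eef_pos: [517.5, 92.7, 62.0]
eef_rot: [0.621, 0.783, -0.022, 0.027]
contact_force: [0.1, 0.0, -4.1]
opening: 49.6
grip_force: 45.0
t 11.8 tcp tray -63.8 -1.8 62.0 yaw 103.23 xpitch -4.0 roll -0.01 F x,y,z -0.0 -0.1 -4.1 T [ 0.01  0.06 -0.  ] grip 49.63473737076669 44.99510943889618
```

```bash
for i in 1; do python3 -m handwheel '[[0,0,0.5,0,0,0],[0,0,0,0,0,0]]' >/dev/null; python3 t.py; done; python3 -m handwheel '[[0,0,0.5,0,0,0],[0,0,0,0,0,0]]' >/dev/null; python3 t.py; python3 -m handwheel '[[0,0,0.5,0,0,0],[0,0,0,0,0,0]]' >/dev/null; python3 t.py
```

```text
t 12.05 tcp tray -63.8 -1.8 61.6 yaw 103.23 xpitch -4.0 roll -0.0 F x,y,z -0.1 -0.9 -5.5 T [ 0.07  0.1  -0.02] grip 49.66839090544501 44.99496638774872
t 12.3 tcp tray -63.9 -1.9 61.2 yaw 103.23 xpitch -4.0 roll 0.01 F x,y,z 0.1 0.6 -3.0 T [0.09 0.15 0.05] grip 49.89833250008021 44.99680995941162
t 12.55 tcp tray -63.9 -2.0 60.9 yaw 103.23 xpitch -4.01 roll 0.02 F x,y,z -0.0 1.3 -0.1 T [0.15 0.38 0.08] grip 49.89103255692144 45.00097453594208
```

```bash
python3 -m handwheel '[[0,0,-1.2,0,0,0],[5,0,-0.35,0,0,0],[5,0,-0.35,0,0,0],[4,0,-0.28,0,0,0],[0,0,0,0,0,0]]' >/dev/null; python3 t.py; python3 -m handwheel '[[2,0,-0.14,0,0,0],[0,0,0,0,0,0]]' >/dev/null; python3 t.py; python3 -m handwheel '[[2,0,-0.14,0,0,0],[0,0,0,0,0,0]]' >/dev/null; python3 t.py; python3 -m handwheel '[[2,0,-0.14,0,0,0],[0,0,0,0,0,0]]' >/dev/null; python3 t.py
```

```text
t 13.18 tcp tray -49.3 -1.8 61.7 yaw 103.27 xpitch -3.99 roll -0.01 F x,y,z -0.0 0.3 -3.8 T [0.05 0.11 0.01] grip 49.49198562303676 44.99523639678955
t 13.43 tcp tray -47.7 -1.9 61.8 yaw 103.23 xpitch -4.0 roll -0.0 F x,y,z -0.3 0.4 -5.6 T [ 0.05  0.11 -0.05] grip 49.341788510013224 44.995052218437195
t 13.68 tcp tray -46.0 -1.9 61.7 yaw 103.24 xpitch -4.03 roll -0.0 F x,y,z -0.3 -0.2 -4.9 T [-0.19 -0.06 -0.01] grip 49.65979534977948 44.99385952949524
t 13.93 tcp tray -44.0 -1.9 61.8 yaw 103.23 xpitch -4.03 roll 0.0 F x,y,z -2.9 -0.2 -5.8 T [-0.51 -0.07  0.02] grip 49.808622574976624 44.993834495544434
```

```bash
python3 -m handwheel '[[2,0,-0.14,0,0,0],[0,0,0,0,0,0]]' >/dev/null; python3 t.py; python3 -m handwheel '[[2,0,-0.14,0,0,0],[0,0,0,0,0,0]]' >/dev/null; python3 t.py; python3 -m handwheel '[[2,0,-0.14,0,0,0],[0,0,0,0,0,0]]' >/dev/null; python3 t.py;  python3 -m handwheel '[[2,0,-0.14,0,0,0],[0,0,0,0,0,0]]' >/dev/null; python3 t.py
```

```text
t 14.18 tcp tray -41.8 -1.9 61.8 yaw 103.24 xpitch -4.01 roll 0.01 F x,y,z -3.6 -1.1 -5.5 T [-0.56 -0.16 -0.05] grip 49.53625394202251 44.99366283416748
t 14.43 tcp tray -39.7 -1.9 61.8 yaw 103.24 xpitch -4.01 roll 0.0 F x,y,z -3.9 -0.8 -5.5 T [-0.68 -0.14 -0.02] grip 49.70155258646796 44.99347150325775
t 14.68 tcp tray -37.8 -1.9 61.8 yaw 103.24 xpitch -4.01 roll 0.01 F x,y,z -5.5 -1.2 -6.3 T [-0.82 -0.16  0.01] grip 49.790279790831875 44.99338388442993
t 14.93 tcp tray -35.8 -2.0 61.8 yaw 103.24 xpitch -4.02 roll 0.01 F x,y,z -6.0 -0.5 -5.7 T [-0.85 -0.14 -0.05] grip 49.37688262960054 44.99344825744629
```

```bash
python3 -m handwheel '[[2,0,-0.14,0,0,0],[0,0,0,0,0,0]]' >/dev/null; python3 t.py; python3 -m handwheel '[[1.5,0,-0.1,0,0,0],[0,0,0,0,0,0],[0,0,0,0,0,0]]' >/dev/null; python3 t.py; python3 - <<'E'
from h import *
c=capture("scene"); np.save("s3.npy",c,allow_pickle=True); cv2.imwrite("pics/s3.png",cv2.resize(c["img"][220:310,330:480],None,fx=5,fy=5,interpolation=3)[...,::-1])
E
```

```text
t 15.18 tcp tray -34.0 -2.0 61.8 yaw 103.25 xpitch -4.03 roll 0.0 F x,y,z -6.2 0.4 -5.2 T [-0.98 -0.13 -0.11] grip 49.593317058651635 44.99363958835602
t 15.55 tcp tray -32.7 -2.0 61.9 yaw 103.24 xpitch -4.04 roll 0.01 F x,y,z -7.1 0.1 -4.9 T [-1.06 -0.18 -0.01] grip 49.5389487168186 44.99368071556091
```

View pics/s3.png

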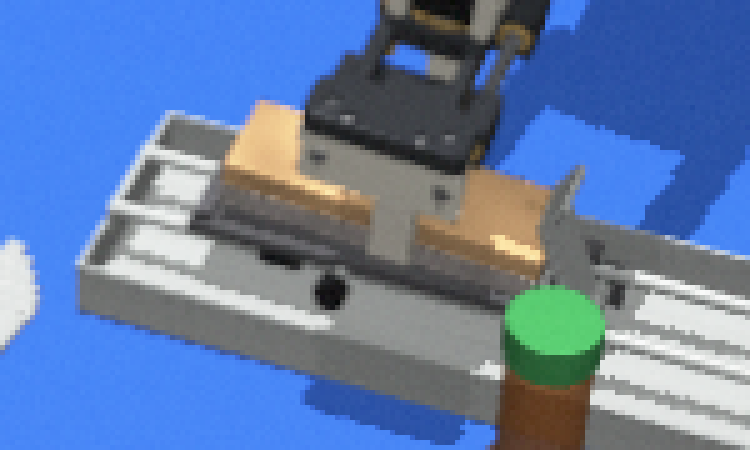

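The nose is under the flap at crop (560,220), pushing it back. The tail at (225,180) is just past the stop at (205,210). I'll push 1 mm further, then lower the tail.

```bash
python3 -m handwheel '[[1,0,-0.07,0,0,0],[-0.1,0,0.56,0,0.5,0],[-0.1,0,0.56,0,0.5,0],[0,0,0,0,0,0]]' >/dev/null; python3 t.py; python3 -m handwheel '[[-0.1,0,0.56,0,0.5,0],[0,0,0,0,0,0]]' >/dev/null; python3 t.py; python3 -m handwheel '[[-0.1,0,0.56,0,0.5,0],[0,0,0,0,0,0]]' >/dev/null; python3 t.py;  python3 -m handwheel '[[-0.1,0,0.5,0,0.5,0],[0,0,0,0,0,0]]' >/dev/null; python3 t.py
```

```text
t 16.1 tcp tray -32.1 -2.0 60.6 yaw 103.22 xpitch -3.04 roll 0.01 F x,y,z -6.4 -0.3 -5.8 T [-1.13 -0.24 -0.02] grip 49.63767242661537 44.99293506145477
t 16.35 tcp tray -32.2 -2.0 60.0 yaw 103.23 xpitch -2.53 roll 0.0 F x,y,z -6.8 -0.1 -5.7 T [-1.1  -0.2  -0.02] grip 49.78200827292847 44.99262750148773
t 16.6 tcp tray -32.3 -2.0 59.4 yaw 103.23 xpitch -2.03 roll 0.0 F x,y,z -6.5 -1.3 -6.9 T [-1.05 -0.24 -0.05] grip 49.53867738035009 44.99244153499603
t 16.85 tcp tray -32.3 -2.0 58.8 yaw 103.23 xpitch -1.53 roll -0.0 F x,y,z -5.6 -1.0 -7.0 T [-1.04 -0.32 -0.06] grip 49.64339346279503 44.9919068813324
```

```bash
python3 -m handwheel '[[-0.1,0,0.5,0,0.5,0],[0,0,0,0,0,0]]' >/dev/null; python3 t.py; python3 -m handwheel '[[-0.1,0,0.5,0,0.5,0],[0,0,0,0,0,0]]' >/dev/null; python3 t.py; python3 -m handwheel '[[-0.1,0,0.4,0,0.5,0],[0,0,0,0,0,0]]' >/dev/null; python3 t.py
```

```text
t 17.1 tcp tray -32.3 -1.9 58.2 yaw 103.23 xpitch -1.02 roll -0.01 F x,y,z -3.9 -1.0 -7.7 T [-1.   -0.29 -0.08] grip 49.48474961280964 44.99155819416046
t 17.35 tcp tray -32.4 -1.9 57.7 yaw 103.23 xpitch -0.51 roll -0.01 F x,y,z -6.2 -0.7 -8.1 T [-1.05 -0.3  -0.12] grip 49.56125321921342 44.991534948349
t 17.6 tcp tray -32.5 -1.8 57.3 yaw 103.23 xpitch -0.0 roll -0.02 F x,y,z -5.1 -0.7 -7.5 T [-1.04 -0.24 -0.02] grip 49.76623453670857 44.99184966087341
```

```bash
python3 -m handwheel '[[0,0,0.3,0,0,0],[0,0,0,0,0,0]]' >/dev/null; python3 t.py; python3 -m handwheel '[[0,0,0.3,0,0,0],[0,0,0,0,0,0]]' >/dev/null; python3 t.py; python3 -m handwheel '[[-1,0,0,0,0,0],[0,0,0,0,0,0]]' >/dev/null; python3 t.py; python3 -m handwheel '[[-0.7,0,0,0,0,0],[0,0,0,0,0,0]]' >/dev/null; python3 t.py
```

```text
t 17.85 tcp tray -32.5 -1.8 57.2 yaw 103.24 xpitch -0.02 roll -0.01 F x,y,z -5.2 0.3 -7.2 T [-1.05 -0.24 -0.04] grip 49.90178281103905 44.99292969703674
t 18.1 tcp tray -32.6 -1.9 57.0 yaw 103.25 xpitch -0.03 roll -0.0 F x,y,z -5.5 -0.8 -5.8 T [-1.09 -0.12  0.  ] grip 49.56829730447635 44.99392032623291
t 18.35 tcp tray -33.3 -1.8 57.0 yaw 103.23 xpitch -0.0 roll -0.01 F x,y,z -4.9 -0.6 -6.9 T [-0.98 -0.18 -0.03] grip 49.84863664525829 44.99352693557739
t 18.6 tcp tray -33.9 -1.8 57.0 yaw 103.23 xpitch 0.0 roll -0.01 F x,y,z -3.6 0.1 -7.1 T [-0.89 -0.16 -0.  ] grip 49.7042618087093 44.993517994880676
```

```bash
python3 -m handwheel '[[-0.7,0,0,0,0,0],[0,0,0,0,0,0]]' >/dev/null; python3 t.py; python3 -m handwheel '[[-0.7,0,0,0,0,0],[0,0,0,0,0,0]]' >/dev/null; python3 t.py; python3 -m handwheel '[[-0.6,0,0,0,0,0],[0,0,0,0,0,0]]' >/dev/null; python3 t.py
```

```text
t 18.85 tcp tray -34.6 -1.8 57.0 yaw 103.23 xpitch 0.0 roll -0.01 F x,y,z -3.6 1.4 -7.7 T [-0.84 -0.16 -0.05] grip 49.771989400088344 44.99365210533142
t 19.1 tcp tray -35.3 -1.8 57.0 yaw 103.23 xpitch 0.0 roll -0.01 F x,y,z -3.6 -0.1 -5.8 T [-0.84 -0.13  0.01] grip 49.46356326647843 44.993752241134644
t 19.35 tcp tray -35.9 -1.9 57.1 yaw 103.23 xpitch -0.0 roll -0.01 F x,y,z -4.1 -0.2 -8.4 T [-0.87 -0.13  0.01] grip 49.81717359308735 44.99402940273285
```

```bash
python3 -m handwheel '[[-0.6,0,0,0,0,0],[0,0,0,0,0,0]]' >/dev/null; python3 t.py; python3 -m handwheel '[[-0.6,0,0,0,0,0],[0,0,0,0,0,0]]' >/dev/null; python3 t.py; python3 -m handwheel '[[-0.5,0,0.2,0,0,0],[0,0,0,0,0,0]]' >/dev/null; python3 t.py
```

```text
t 19.6 tcp tray -36.1 -1.8 57.0 yaw 103.23 xpitch 0.03 roll -0.01 F x,y,z -0.7 -1.4 -8.1 T [-0.42 -0.04 -0.01] grip 49.307907276400954 44.99373972415924
t 19.85 tcp tray -36.2 -1.8 57.0 yaw 103.22 xpitch 0.08 roll -0.01 F x,y,z 3.4 -0.0 -6.7 T [ 0.48  0.04 -0.04] grip 49.43804621617127 44.99369502067566
t 20.1 tcp tray -36.3 -1.8 57.0 yaw 103.21 xpitch 0.12 roll 0.0 F x,y,z 6.8 -0.5 -5.6 T [ 0.85  0.2  -0.05] grip 50.02517105169731 44.99434053897858
```

The stone met the stop at TCP -36.1. I'll relax the push, settle the stone and release.

```bash
python3 -m handwheel '[[0.9,0,0,0,0,0],[0,0,0.3,0,0,0],[0,0,0,0,0,0]]' >/dev/null; python3 t.py; python3 -m handwheel '[[0,0,0.2,0,0,0],[0,0,0,0,0,0]]' - 15 >/dev/null; python3 t.py; python3 -m handwheel '[[0,0,0,0,0,0],[0,0,0,0,0,0],[0,0,0,0,0,0],[0,0,0,0,0,0],[0,0,0,0,0,0],[0,0,0,0,0,0]]' 0.25 >/dev/null; python3 t.py
```

```text
t 20.48 tcp tray -36.2 -1.8 56.9 yaw 103.22 xpitch 0.04 roll 0.0 F x,y,z 5.6 1.5 -0.5 T [ 0.71  0.39 -0.03] grip 50.24726983700399 44.99513804912567
t 20.73 tcp tray -36.3 -1.9 56.9 yaw 103.21 xpitch 0.04 roll 0.02 F x,y,z 6.0 1.9 -0.3 T [ 0.74  0.53 -0.17] grip 49.906239844318485 14.995372295379639
t 21.48 tcp tray -36.7 -1.9 56.4 yaw 103.23 xpitch -0.0 roll 0.0 F x,y,z -0.9 1.0 0.3 T [-0.05  0.06 -0.04] grip 70.08424748800019 0.0
```

```bash
python3 -m handwheel '[[0,0,-10,0,0,0],[0,0,-30,0,0,0],[0,0,-45,0,0,0],[0,0,-45,0,0,0],[-50,0,-30,0,0,0],[-50,0,0,0,0,0],[-50,0,0,0,0,0],[-50,0,0,0,0,0],[-50,0,0,0,0,0],[0,0,0,0,0,0],[0,0,0,0,0,0]]'; python3 - <<'E'
from h import *
th=np.radians(13.28); ex=np.array([-np.sin(th),np.cos(th)]); ey=np.array([-ex[1],ex[0]]); C=[501.04,154.33]
out=[]
for n,(a,b,l,r) in(("top",(210,310,155,310)),("scene",(225,325,330,485))):
    c=capture(n); out.append(cv2.resize(c["img"][a:b,l:r],(465,300),interpolation=3)); P=cloud(c); d=P[...,:2]-C; X,Y,Z=d@ex,d@ey,P[...,2]
    hsv=cv2.cvtColor(c["img"],cv2.COLOR_RGB2HSV)
    m=(hsv[...,0]<25)&(hsv[...,1]>60)&(hsv[...,2]>70)&(Z>62)&(Z<80)&(abs(X)<160)&(abs(Y)<50)
    A=np.c_[X[m],Y[m],np.ones(m.sum())]; v,u=np.nonzero(m); w=ray(c,np.c_[u,v],71)[:,:2]
    r=cv2.minAreaRect(w.astype(np.float32)); o=np.array(r[0])-C
    print(n,m.sum(),"zmed",np.median(Z[m]),"plane",np.linalg.lstsq(A,Z[m],rcond=None)[0].round(3),"ctr",o@ex,o@ey,r)
cv2.imwrite("pics/fin.png",np.vstack(out)[...,::-1])
E
```

```text
time: 22.85
eef_pos: [568.2, -123.9, 216.6]
eef_rot: [0.621, 0.784, 0.0, -0.0]
contact_force: [0.9, 0.4, -1.0]
opening: 69.4
grip_force: 0.0
top 885 zmed 69.94661078527065 plane [ 2.0000e-03 -8.0000e-03  6.9988e+01] ctr -34.2037057772041 2.6507080490034376 ((506.3171081542969, 120.43203735351562), (50.708126068115234, 133.96926879882812), 13.345949172973633)
scene 1071 zmed 71.81799253221197 plane [-0.0000e+00  6.3000e-02  7.1877e+01] ctr -44.545119015572666 -7.729208616007323 ((518.7949829101562, 112.75153350830078), (59.39864730834961, 150.6485137939453), 13.325244903564453)
```

View pics/fin.png

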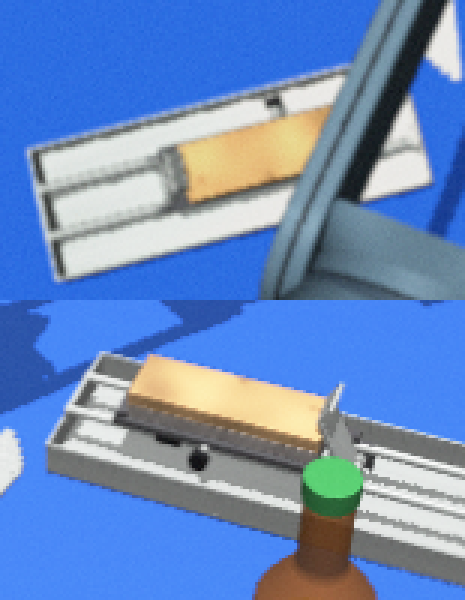

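The stone lies flat and in line in the holder. In the top view its nose is under the flap at (180,175), and in the scene view at (330,415). The tail sits inside the stop at (130,410), and the robot is clear. I'm handing it in.

```bash
python3 -c "from rig import sign_off; print(sign_off())"
```

```text
the job is handed in; nothing more can be done
None
```

The middle-sized whetstone is in the holder and let go, lying flat and in line between the end stop and the sprung arm, and the job was handed in at about 23 s; no verdict came back, and the final seated force was not measured.

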